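# Reassemble the citrus juicer and hold its cone down

## Robot

A 6-joint arm with a two-finger parallel gripper is mounted at the origin on a cart in front of the work surface, level with it; the furniture and walls round the work are solid. World frame = base frame: x ahead of the robot, y to its left, z up, the work surface at z = 0. Lengths are in m, angles in rad, forces in N, time in s.
With the tool pointing down it reaches from about 0.375 to 0.75 m from the base axis. Payload 9 kg.
Tool frame: the origin (TCP) lies between the finger pads; the fingertips stand 8 mm ahead of it and the grasp point (between the pads) lies 11 mm behind it (r.nose_length is the distance from the TCP to the fingertips, in m); z points along the fingers, y is the line along which they close (so a half turn about z gives the same grasp; the last joint's range is limited). The gripper opens to 85 mm and grips with 20 to 120 N. Pads are 22 mm wide; open, the fingers measure 114 mm over their backs; the gripper's body (76 mm by 85 mm) begins 54 mm behind the grasp point. The pads swing forward as they close: fully open they stand 13 mm farther back than shut.
Start: joints at [0.944, 0.104, 0.097, 1.564, 0, 1.353], TCP at [0.239, 0.551, 0.239] pointing down, gripper open.
Joint ranges: [-2.99, 2.99], [-0.84, 1.86], [-1.1, 1.16], [-1.84, 2.11], [-1.51, 1.56], [-3.14, 3.14]. Speed limits (rad/s): [2.22, 2.22, 2.57, 3.14, 3.14, 3.14].

## Interface

Orientations are given as a unit quaternion [w, x, y, z].
In Python, from workcell import r, eyes, monitor gives the robot as it stands (r), with the cameras (eyes) and the readings (monitor).
- The arm moves only by the tool step_hand, called after "Request:" as name([rows], argument=value, ...), one row to a line, values as JSON. Schema: {"type":"object","properties":{"rows":{"type":"array","items":{"type":"array","prefixItems":[{"type":"number"},{"type":"array","items":{"type":"number"},"minItems":3,"maxItems":3},{"type":"array","items":{"type":"number"},"minItems":3,"maxItems":3}],"minItems":3,"maxItems":3},"minItems":1,"maxItems":8},"only":{"type":"string"},"quiet":{"type":"boolean"},"lines":{"type":"string"}},"required":["rows"],"additionalProperties":false}. rows is a list of rows, 1 to 8 of them, each written [opening, [dx, dy, dz], [rx, ry, rz]]: the finger opening in m, then dx, dy, dz in m, then a rotation vector rx, ry, rz in rad; each row shifts and turns the commanded pose from where the row before left it, along the tool's axes as they then stand; what a row does not reach is not made up. A row lasts 1/10 s, in which the tool goes at most 0.05 m and 0.15 rad, less where a joint would pass 70% of its speed; a pose out of reach is approached as far as the arm can. The fingers move at their own pace and stop on an object; the grip force is fixed at half the most. Time passes only in rows, so rows that do not move let the fingers close. The tool returns the time, the measured TCP pose, the force, the opening and the grip force at its end. only (a regular expression) keeps the lines of the reply that match it, lines (a string "A,B") keeps lines A to B, and quiet returns only ok. Input that does not fit is refused with a message, and nothing moves.
- monitor.get_state(): the state, without advancing time (a new reading comes with each control period).
- eyes.capture(name): name is "side" or "top" or "wrist"; returns (picture, depth): 400x640x3 uint8, red, green, blue; 400x640 float32, m along the optical axis (not along the pixel's ray), 0 where there is no reading.
- eyes.camera_params(name): a dict with "fov_y" (degrees; the focal length in pixels is half the picture's height over the tangent of half this angle, whatever the lens; pixels are square), "cx", "cy" (the principal point, pixels), "extrinsics" (4x4, takes a point from camera to world coordinates); the wrist camera has in their place "mount" (4x4, takes a point from camera to tool coordinates, whose origin is the TCP and whose axes are the flange's). Camera axes: x right, y up, looking along -z (the intrinsics and any distortion apply to the point x, -y, -z); pixel columns grow to the right and rows downward; lengths in m; the calibration is good to about 2 mm. A picture is of the moment at which its call begins: read the wrist's pose just before it. camera_params takes no time and is no camera call.
- r.sign_off(): hands the job in; it is judged then, once.
The state is a dict: "t": time; "joint_positions": joint angles; "qd": joint speeds; "effort": joint torques, N m; "ee_pos": TCP position; "eef_rot": TCP orientation; "force": force on the tool from outside, world axes, zero at the start; "ft_torque": the same for the moment, N m; "opening": finger opening in m; "finger_force": force on a finger pad.
Only numpy, scipy, OpenCV 4.12 (cv2) and the standard library are available. Lean on these libraries where they do the work, as an engineer would, in place of code of your own. Each camera call takes 0.05 s, during which the arm holds its last target. There are 200 camera calls.

## Task

Put the washed citrus juicer back together: set the strainer flat on the juice bowl, then lower the juicing cone onto the drive shaft, turning it until the splines mesh and it slides fully home. For the trial run press the cone right down against the spring of the drive shaft, and finish the program while still holding it pressed down. Leave the other things on the worktop where they stand.

Things in the scene. Friction and masses are not known exactly. Their poses are not given: they have to be found in the camera images.
- juicer: Citrus juicer, fixed: round white motor base 132 mm across, on it a grey juice bowl, 132 mm outside, 122 mm inside, its flat open rim 100 mm above the worktop; a spout points to -x of the body, reaching 93 mm from the centre, below the rim. In the centre a white sleeve, 24 mm across, up to 111 mm; the drive shaft comes out of it. Origin: centre of the underside; z up.
- drive_seat (a point): On the drive shaft's axis (also the juicer's), top of its black shoulder (23 mm across), 127 mm above the worktop when unpressed. Above it four black splines form a cross along this point's x and y: 5 mm thick, 18 mm end to end, 16 mm high plus a 2 mm pointed ridge. A domed steel pilot, 7 mm thick, ends 24 mm above the shoulder. The shaft stands at any turn and is too stiff to turn by hand.
- drive_shaft (a joint): How far the drive shaft is pressed down, in m: 0 when free, 0.006 at the stop. Its spring pushes up with 4.5 N at 0 and about 10 N at 0.006. Pressing it makes the motor switch.
- strainer: Steel strainer, loose, 90 g: stands on a skirt 114 mm across, 10 mm high; on it a slotted disc 128 mm across, 10 to 14 mm above the underside, with a central hole 32 mm across and a low collar (to 19 mm). Seated, the skirt is in the bowl and the disc on the bowl's rim (origin 90 mm above the worktop); any yaw. Origin: centre of the underside; z up.
- strainer_tab (a point): Middle of the strainer's black upright lift tab: 55 mm from the strainer's centre towards its -x, 28 mm above its underside. The tab is 9 mm thick along y, 18 mm long along x, and rises from 14 to 42 mm above the underside. Axes as the strainer's.
- cone: Cream juicing cone (reamer), loose, 70 g, 70 mm high, on a round skirt 60 mm across, 15 mm high. Four straight fins in a cross along its x and y, 5 mm thick, have upright outer edges 38 mm apart across the axis, 16 to 50 mm above the underside: grip it across two fins that face away from each other. Origin: centre of the underside; z up.
- cone_socket (a point): Mouth of the cone's socket, on its axis 14.5 mm above its underside, inside the hollow skirt (48 mm wide). The socket, 26 mm deep, is a cross of slots 8 mm wide, one straight under each fin, so it meshes every 90 degrees. Fully home this point meets point drive_seat; unmeshed, resting on the splines, it is up to 18 mm higher. Axes as the cone's.
- lemon: Yellow lemon, 78 x 55 x 56 mm, left of the work, to be left alone.
- lime: Green lime, 60 x 48 x 48 mm, left of the work, to be left alone.
- honey_jar: Honey jar with white lid, 63 mm across, 103 mm high, at the back, to be left alone.
- jam_jar: Jam jar with red lid, 62 mm across, 90 mm high, at the back, to be left alone.
- espresso_cup: Striped espresso cup, 60 x 83 mm, 49 mm high, at the back right, to be left alone.

How it is judged:
On the way, in this order (a step that is already met when the one before it is completed fails the run):
1. the strainer lies flat on the rim of the juice bowl, its skirt inside, let go (z of strainer in the frame of juicer between 0.086 and 0.0925 m and horizontal distance between strainer and juicer below 0.008 m and angle between strainer's own z axis and vertical below 0.05 rad and contact force between the fingers and strainer below 0.1 N), for 0.2 s.
2. the cone is meshed with the splines and fully down on the shoulder of the drive shaft (z of cone in the frame of drive_seat below -0.0115 m and horizontal distance between cone and drive_seat below 0.004 m and angle between cone's own z axis and vertical below 0.1 rad), for 0.1 s.
At the end, for the whole second after the job is handed in: Strainer flat on the bowl (2.5 mm, centred 8 mm, 0.05 rad), untouched. Cone meshed: within 3 mm of fully home, 4 mm of the axis, fins in line with the splines (0.3 rad), upright (0.1 rad); the fingers hold it (over 3 N), still, and keep the shaft down by over 4 of its 6 mm through the last second (all of step 1 and all of step 2 and (angle between the x axis of cone and the x axis of drive_seat, either way round below 0.3 rad or angle between the x axis of cone and the y axis of drive_seat, either way round below 0.3 rad) and value of joint drive_shaft above 0.004 m and contact force between the fingers and cone above 3 N and linear speed of cone below 0.02 m/s); the arm keeps its last pose, push and grip.
It fails at once if one of the other things on the worktop is pushed more than 25 mm from its place (distance of any of lemon, lime, honey_jar, jam_jar, espresso_cup from where it was at the start of the episode above 0.025 m).
It also fails if it takes over 58 s, if anything falls off the work surface, if the arm or the gripper's body presses on something with over 40 N, if the wrist force passes 120 N, or if a joint passes its speed limit or range.

## Working session

There is one attempt and no reset: what is moved stays moved. The work goes in short steps, Python scripts to look and compute and a tool call to move; the robot and the scene stay as the last step left them, time stands still between calls to the robot, and variables do not carry over. Pictures are saved under pics/ and viewed, at most 10 in all, crops included, and the job is handed in when it is done.

```bash
ls; mkdir -p pics
```

Create h.py:
```python
import numpy as np, cv2
from workcell import r, eyes, monitor
from scipy.spatial.transform import Rotation as R
def pose():
    s=monitor.get_state(); T=np.eye(4); q=s["eef_rot"]; T[:3,:3]=R.from_quat([q[1],q[2],q[3],q[0]]).as_matrix(); T[:3,3]=s["ee_pos"]; return T
def cap(n):
    T=pose(); im,d=eyes.capture(n); p=eyes.camera_params(n)
    E=np.array(p["extrinsics"]) if n!="wrist" else T@np.array(p["mount"])
    return im,d,p,E
def f(p): return 200/np.tan(np.radians(p["fov_y"])/2)
def pt(u,v,z,p,E):
    c=np.array([(u-p["cx"])/f(p),-(v-p["cy"])/f(p),-1,0])*z; c[3]=1; return (E@c)[:3]
def ray(u,v,p,E,h):
    "point on pixel ray at world height h"
    a=pt(u,v,1,p,E); o=E[:3,3]; d=a-o; return o+d*(h-o[2])/d[2]
def cloud(d,p,E):
    v,u=np.mgrid[:400,:640]; z=d
    c=np.stack([(u-p["cx"])/f(p)*z,-(v-p["cy"])/f(p)*z,-z,np.ones_like(z)],-1)
    return c@E[:3].T
```

Run:
```python
from h import *
ims=[]
for n in ("top","side"):
    im,d,p,E=cap(n); np.savez(f"{n}.npz",im=im,d=d,E=E); cv2.imwrite(f"pics/{n}.png",im[...,::-1])
    print(n,{k:v for k,v in p.items() if k!="extrinsics"},np.round(E,3).tolist())
print(monitor.get_state()); print(eyes.camera_params("wrist"))
```

```text
pics
workcell.py
top {'fov_y': 47.05582972494672, 'cx': 315.20822355110573, 'cy': 202.61851061051323} [[-0.026, 0.987, -0.158, 0.435], [-1.0, -0.024, 0.012, 0.019], [0.008, 0.158, 0.987, 1.061], [0.0, 0.0, 0.0, 1.0]]
side {'fov_y': 55.892540314791674, 'cx': 319.25364412578995, 'cy': 198.38281707858317} [[-0.964, 0.149, -0.22, 0.381], [-0.266, -0.513, 0.817, 0.763], [0.009, 0.846, 0.534, 0.593], [0.0, 0.0, 0.0, 1.0]]
{'t': 0.1, 'joint_positions': array([ 9.44293056e-01,  1.04599788e-01,  9.65781011e-02,  1.56391894e+00,
       -1.33621150e-05,  1.35310661e+00]), 'qd': array([ 0.00070855, -0.00094366,  0.00170278, -0.0009175 ,  0.00041694,
       -0.0007479 ]), 'effort': array([ 7.95838743e-03, -5.58207178e+01,  5.04722285e+01,  1.28446877e-02,
       -1.81860983e-04, -5.68135874e-05]), 'ee_pos': array([0.23833147, 0.55032508, 0.23864049]), 'eef_rot': array([-2.28301140e-04,  2.02986287e-01,  9.79181413e-01, -5.24672696e-04]), 'force': array([-0.0473789 ,  0.19725727, -0.10952789]), 'ft_torque': array([ 9.54421070e-05, -1.55431873e-03,  3.89349511e-02]), 'finger_force': 0.0, 'opening': 0.08529303595619443}
{'fov_y': 62.85652644343535, 'cx': 317.77845584034276, 'cy': 198.3567353124641, 'mount': array([[-3.25675666e-04,  9.46875940e-01,  3.21598893e-01,
         8.29750061e-02],
       [ 9.99999084e-01,  7.30898160e-04, -1.13929035e-03,
        -5.25406933e-04],
       [-1.31382266e-03,  3.21598227e-01, -9.46875311e-01,
        -1.33435149e-01],
       [ 0.00000000e+00,  0.00000000e+00,  0.00000000e+00,
         1.00000000e+00]])}
```

View pics/top.png

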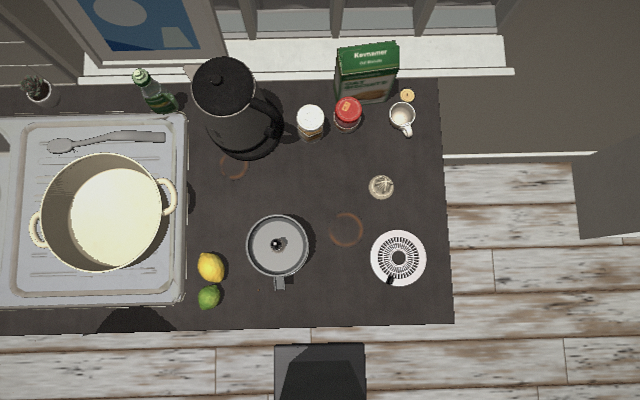

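View pics/side.png

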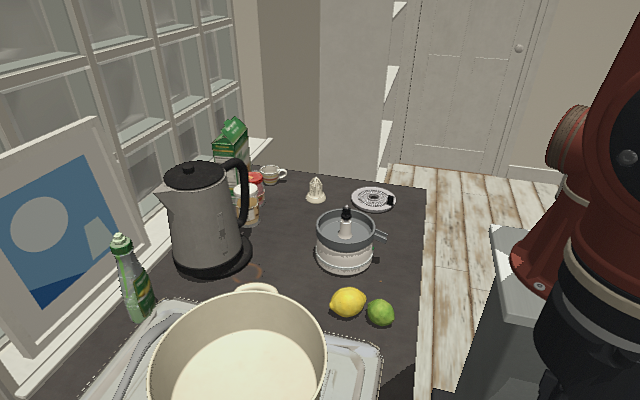

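Top view: juicer at about (278,246) with its spout pointing toward the robot, strainer (399,258) with its tab at (390,280), cone (381,187). The side view confirms the layout; the lemon and lime are left of the juicer. Next, coarse positions.

Run:
```python
from h import *
for n,pts in (("top",dict(shaft=(276,243),strain=(399,258),tab=(390,280),cone=(381,187),fr=(310,250),lemon=(211,266),lime=(209,297))),("side",dict(shaft=(347,212),strain=(374,199),tab=(391,201),cone=(316,183)))):
    D=np.load(n+".npz"); p=eyes.camera_params(n)
    C=cloud(D["d"],p,D["E"])
    for k,(u,v) in pts.items(): print(n,k,np.round(C[v,u],3))
    # objects: circle fits
    Z=C[...,2]; 
    if n=="top":
        m=(Z>.09)&(Z<.108)&(abs(C[...,0]-.4)<.12)&(abs(C[...,1]-.09)<.12)
        (c,s)=cv2.minEnclosingCircle(C[m][:,:2].astype(np.float32)); print("rim",c,s,np.median(Z[m]))
        m=(Z>.008)&(Z<.03)&(abs(C[...,0]-.36)<.1)&(abs(C[...,1]+.17)<.1)
        (c,s)=cv2.minEnclosingCircle(C[m][:,:2].astype(np.float32)); print("strainer",c,s)
        m=(Z>.008)&(abs(C[...,0]-.5)<.06)&(abs(C[...,1]+.13)<.06)
        (c,s)=cv2.minEnclosingCircle(C[m][:,:2].astype(np.float32)); print("cone",c,s)
```

```text
top shaft [0.502 0.088 0.145]
top strain [ 0.471 -0.182  0.002]
top tab [ 0.422 -0.153  0.041]
top cone [ 0.629 -0.142  0.045]
top fr [ 0.495  0.021 -0.001]
top lemon [0.462 0.237 0.053]
top lime [0.396 0.242 0.045]
rim (0.49348950386047363, 0.08998435735702515) 0.06827152520418167 0.09817608245036463
strainer (0.456229031085968, -0.17790673673152924) 0.06142451614141464
cone (0.4874790608882904, -0.15619811415672302) 0.05681190267205238
side shaft [0.498 0.099 0.135]
side strain [ 0.467 -0.156  0.018]
side tab [ 0.419 -0.145  0.027]
side cone [ 0.635 -0.14   0.053]
```

Request:
step_hand([
  [0.085, [-0.03, -0.027, 0], [0, 0, 0]],
  [0.085, [-0.03, -0.027, 0], [0, 0, 0]],
  [0.085, [-0.03, -0.027, 0], [0, 0, 0]],
  [0.085, [-0.03, -0.027, 0], [0, 0, 0]],
  [0.085, [-0.03, -0.027, 0], [0, 0, 0]],
  [0.085, [-0.03, -0.027, 0], [0, 0, 0]],
  [0.085, [-0.03, -0.027, 0], [0, 0, 0]],
])

```text
t: 0.8
ee_pos: [0.3563, 0.2922, 0.239]
eef_rot: [-0.0, 0.203, 0.979, -0.0]
force: [0.2, 0.3, 0.3]
opening: 0.0849
finger_force: 0.0
```

Request:
step_hand([
  [0.085, [-0.03, -0.027, 0], [0, 0, 0]],
  [0.085, [-0.03, -0.027, 0], [0, 0, 0]],
  [0.085, [-0.03, -0.027, 0], [0, 0, 0]],
  [0.085, [-0.03, -0.027, 0], [0, 0, 0]],
  [0.085, [-0.03, -0.027, 0], [0, 0, 0]],
  [0.085, [-0.03, -0.027, 0], [0, 0, 0]],
  [0.085, [0, 0, 0], [0, 0, 0]],
  [0.085, [0, 0, 0], [0, 0, 0]],
])

```text
t: 1.6
ee_pos: [0.4567, 0.0728, 0.2389]
eef_rot: [-0.001, 0.204, 0.979, 0.0]
force: [0.4, -0.6, 0.1]
opening: 0.085
finger_force: 0.0
```

Run:
```python
from h import *
im,d,p,E=cap("wrist"); np.savez("w1.npz",im=im,d=d,E=E); cv2.imwrite("pics/w1.png",im[...,::-1])
print(monitor.get_state()["joint_positions"])
```

```text
[-1.24410545e-01 -3.17552930e-01 -2.97560057e-01  1.59159995e+00
  3.72137595e-04  2.85031526e-01]
```

View pics/w1.png

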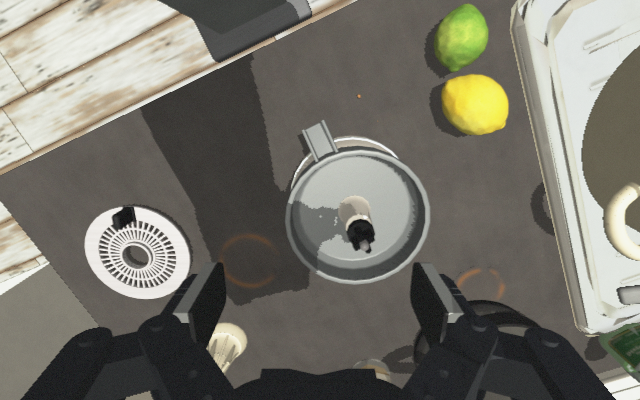

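Wrist view: tab at (123,217), strainer centre (138,255), shaft (362,240); cone at (228,345), partly behind the fingers. Now I'll move above the tab and take a second view.

Request:
step_hand([
  [0.05, [-0.009, -0.037, 0], [0, 0, 0]],
  [0.05, [-0.009, -0.037, 0], [0, 0, 0]],
  [0.05, [-0.009, -0.037, 0], [0, 0, 0]],
  [0.05, [-0.009, -0.037, 0], [0, 0, 0]],
  [0.05, [-0.009, -0.037, 0], [0, 0, 0]],
  [0.05, [-0.009, -0.037, 0], [0, 0, 0]],
  [0.05, [0, 0, 0], [0, 0, 0]],
  [0.05, [0, 0, 0], [0, 0, 0]],
])

```text
t: 2.45
ee_pos: [0.4181, -0.1511, 0.2392]
eef_rot: [-0.0, 0.203, 0.979, 0.0]
force: [0.2, 0.2, -0.6]
opening: 0.05
finger_force: 0.0
```

Run:
```python
from h import *
im,d,p,E=cap("wrist"); np.savez("w2.npz",im=im,d=d,E=E)
a=np.load("w1.npz")["im"]
c1=cv2.resize(a[180:320,60:220],None,fx=3,fy=3,interpolation=2); c1=cv2.resize(c1,(400,350))
c2=im
cv2.imwrite("pics/w2.png",np.vstack([cv2.resize(c2,(640,400))])[...,::-1]);
```

```text
(no output)
```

View pics/w2.png

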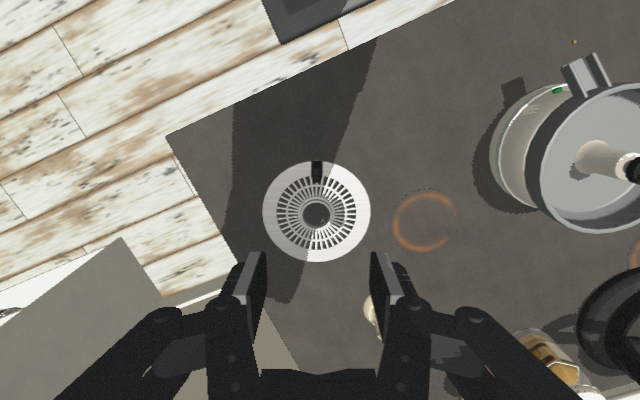

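Create tab.py:
```python
from h import *
p=eyes.camera_params("wrist")
for n in ("w1","w2"):
    D=np.load(n+".npz"); C=cloud(D["d"],p,D["E"]); Z=C[...,2]; xy=C[...,:2]
    m=(np.linalg.norm(xy-[.44,-.165],axis=-1)<.1)
    t=m&(Z>.033); P=C[t]; rect=cv2.minAreaRect((P[:,:2]*1000).astype(np.float32)); print(n,"tab",t.sum(),P.mean(0),rect,np.percentile(P[:,2],[50,98]))
    s=m&(Z>.009)&(Z<.024); 
    e=cv2.fitEllipse(cv2.convexHull((C[s][:,:2]*1000).astype(np.float32))); print("disc",e,np.median(Z[s]))
    v,u=np.nonzero(t); print("px",u.min(),u.max(),v.min(),v.max())
D1,D2=np.load("w1.npz"),np.load("w2.npz")
def tri(a,b):
    A=[];B=[]
    for (u,v),D in ((a,D1),(b,D2)):
        o=D["E"][:3,3]; d=pt(u,v,1,p,D["E"])-o; d/=np.linalg.norm(d); M=np.eye(3)-np.outer(d,d); A.append(M);B.append(M@o)
    return np.linalg.lstsq(np.vstack(A),np.hstack(B),rcond=None)[0]
print("tri hole",tri((138,255),(316,213)),"tab",tri((123,217),(317,170)))
T=pose(); print(T)
```

```bash
python3 tab.py
```

```text
w1 tab 169 [ 0.41996961 -0.15218365  0.03871247] ((420.2841491699219, -153.28871154785156), (8.968339920043945, 17.20027732849121), 68.59221649169922) [0.03974745 0.04168241]
disc ((470.5732727050781, -176.5355987548828), (127.06719970703125, 128.50563049316406), 17.911273956298828) 0.012076249005407103
px 111 123 213 229
w2 tab 34473 [ 0.40956952 -0.14801448  0.2922395 ] ((415.3499450683594, -150.488525390625), (128.99029541015625, 31.95558738708496), 66.48988342285156) [0.29585806 0.31634096]
disc ((470.5994873046875, -176.8811798095703), (127.13638305664062, 127.80484008789062), 54.128868103027344) 0.012474688591182392
px 53 582 165 399
tri hole [ 0.47114666 -0.17625248  0.01094493] tab [ 0.41978502 -0.15271005  0.02652907]
[[-9.17956554e-01  3.96680934e-01  2.49358023e-05  4.18251311e-01]
 [ 3.96680893e-01  9.17956426e-01  5.18015498e-04 -1.50593285e-01]
 [ 1.82596892e-04  4.85407278e-04 -9.99999866e-01  2.39306304e-01]
 [ 0.00000000e+00  0.00000000e+00  0.00000000e+00  1.00000000e+00]]
```

Request:
step_hand([
  [0.04, [-0.003, -0.0017, 0.04], [0, 0, 0.026]],
  [0.04, [0, 0, 0.04], [0, 0, 0]],
  [0.04, [0, 0, 0.04], [0, 0, 0]],
  [0.04, [0, 0, 0.04], [0, 0, 0]],
  [0.04, [0, 0, 0.03], [0, 0, 0]],
  [0.04, [0, 0, 0.015], [0, 0, 0]],
  [0.04, [0, 0, 0.008], [0, 0, 0]],
  [0.04, [0, 0, 0], [0, 0, 0]],
])

```text
t: 3.3
ee_pos: [0.4201, -0.153, 0.0257]
eef_rot: [-0.001, 0.215, 0.977, 0.0]
force: [0.1, -0.6, 0.8]
opening: 0.04
finger_force: 0.0
```

Request:
step_hand([
  [0, [0, 0, 0], [0, 0, 0]],
  [0, [0, 0, 0], [0, 0, 0]],
  [0, [0, 0, 0], [0, 0, 0]],
  [0, [0, 0, 0], [0, 0, 0]],
  [0, [0, 0, 0], [0, 0, 0]],
  [0, [0, 0, 0], [0, 0, 0]],
  [0, [0, 0, 0], [0, 0, 0]],
])

```text
t: 4.0
ee_pos: [0.4211, -0.1548, 0.0277]
eef_rot: [0.001, 0.216, 0.976, -0.0]
force: [-0.4, 3.0, 6.4]
opening: 0.0081
finger_force: 59.4
```

Request:
step_hand([
  [0, [0, 0, -0.005], [0, 0, 0]],
  [0, [0, 0, -0.02], [0, 0, 0]],
  [0, [0, 0, -0.03], [0, 0, 0]],
  [0, [0, 0, -0.03], [0, 0, 0]],
  [0, [0, 0, -0.035], [0, 0, 0]],
  [0, [0, 0, -0.035], [0, 0, 0]],
  [0, [0, 0, -0.03], [0, 0, 0]],
  [0, [0, 0, -0.01], [0, 0, 0]],
])

```text
t: 4.8
ee_pos: [0.4211, -0.1552, 0.2248]
eef_rot: [0.002, 0.216, 0.976, -0.001]
force: [-1.0, -0.1, -1.3]
opening: 0.0077
finger_force: 58.6
```

Run:
```python
from h import *
for n in ("w1","w2","top"):
    w="wrist" if n[0]=="w" else n; p=eyes.camera_params(w)
    D=np.load(n+".npz"); C=cloud(D["d"],p,D["E"]); Z=C[...,2]; c0=[.495,.09]
    rr=np.linalg.norm(C[...,:2]-c0,axis=-1)
    m=(rr<.08)&(Z>.095)&(Z<.105); h=cv2.convexHull((C[m][:,:2]*1000).astype(np.float32)); print(n,"rim",m.sum(),cv2.fitEllipse(h),np.median(Z[m]))
    m=(rr<.03)&(Z>.115)
    P=C[m]; print("shaft", m.sum(),P.mean(0),P[:,2].max(), P[P[:,2]>.138].mean(0))
a=np.load("w1.npz")["im"][190:270,320:400]; cv2.imwrite("pics/sh.png",cv2.resize(a,(560,560),interpolation=cv2.INTER_CUBIC)[...,::-1])
from scipy.spatial.transform import Rotation
print(pose())
```

```text
w1 rim 2638 ((500.205810546875, 91.92937469482422), (130.98080444335938, 131.76626586914062), 74.87020111083984) 0.09847675964252908
shaft 1490 [0.48727997 0.10167533 0.20353656] 0.29761132609107804 [0.48430292 0.10529815 0.23338837]
w2 rim 2300 ((499.666015625, 89.9295654296875), (128.4663848876953, 131.2853240966797), 81.55218505859375) 0.09866462488110161
shaft 327 [0.49709534 0.083483   0.12362634] 0.1298554651578846 [nan nan nan]
top rim 460 ((501.9880676269531, 90.35350036621094), (130.48959350585938, 130.98483276367188), 154.3077850341797) 0.09832598193596787
shaft 98 [0.50112595 0.08951413 0.13355363] 0.15008231585225051 [0.50170015 0.09055906 0.14375451]
[[-9.06860341e-01  4.21415999e-01  3.58841278e-03  4.21115589e-01]
 [ 4.21408221e-01  9.06866921e-01 -2.73844306e-03 -1.55222042e-01]
 [-4.40823657e-03 -9.71198760e-04 -9.99989812e-01  2.24809279e-01]
 [ 0.00000000e+00  0.00000000e+00  0.00000000e+00  1.00000000e+00]]<stdin>:8: RuntimeWarning: Mean of empty slice.
  ret = um.true_divide(
```

View pics/sh.png

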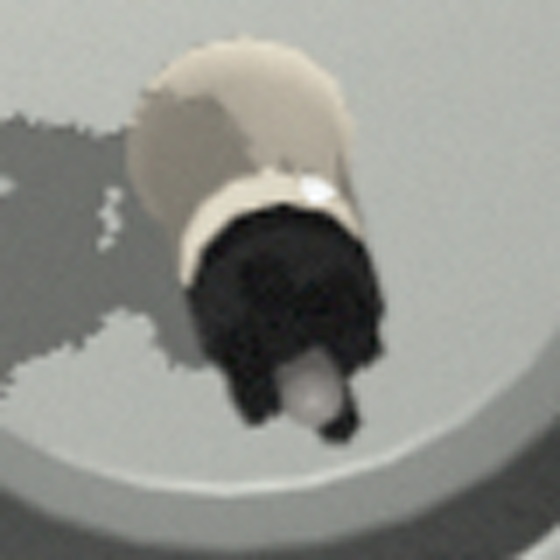

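Request:
step_hand([
  [0, [0.0123, 0.0365, 0], [0, 0, 0]],
  [0, [0.0123, 0.0365, 0], [0, 0, 0]],
  [0, [0.0123, 0.0365, 0], [0, 0, 0]],
  [0, [0.0123, 0.0365, 0], [0, 0, 0]],
  [0, [0.0123, 0.0365, 0], [0, 0, 0]],
  [0, [0.0123, 0.0365, 0], [0, 0, 0]],
  [0, [0.012, 0.0367, 0], [0, 0, 0]],
  [0, [0, 0, 0], [0, 0, 0]],
])

```text
t: 5.6
ee_pos: [0.4495, 0.1172, 0.2203]
eef_rot: [-0.001, 0.213, 0.977, 0.0]
force: [-0.1, -0.2, -1.3]
opening: 0.0079
finger_force: 58.8
```

Create disc.py:
```python
from h import *
import sys
n=sys.argv[1]
im,d,p,E=cap("wrist"); np.savez(n+".npz",im=im,d=d,E=E); cv2.imwrite(f"pics/{n}.png",im[...,::-1])
T=pose(); C=cloud(d,p,E); L=(C-T[:3,3])@T[:3,:3]   # tool frame
# disc in tool frame about (-.055,0), z ~ +.012
m=(np.hypot(L[...,0]+.055,L[...,1])<.075)&(abs(L[...,2]-.014)<.02)&(np.hypot(L[...,0]+.055,L[...,1])>.018)&(L[...,0]<-.015)
P=C[m]
for _ in range(6):
    A=np.c_[P[:,:2],np.ones(len(P))]; s=np.linalg.lstsq(A,P[:,2],rcond=None)[0]; e=P[:,2]-A@s; P=P[abs(e)<max(.002,1.5*e.std())]
print("slopes",s[:2],len(P),e.std(),"h",P[:,2].mean())
print("disc",cv2.fitEllipse(cv2.convexHull((P[:,:2]*1000).astype(np.float32))))
print(T)
```

```bash
python3 disc.py w3
```

```text
slopes [-0.00327158  0.00393399] 2035 0.0006696537604817775 h 0.2049808828299711
disc ((498.8708801269531, 94.02339935302734), (117.49763488769531, 129.42408752441406), 159.8968048095703)
[[-9.08502167e-01  4.17877394e-01 -1.51497367e-03  4.49517702e-01]
 [ 4.17877575e-01  9.08503323e-01  2.10062274e-04  1.15444955e-01]
 [ 1.46413889e-03 -4.42231495e-04 -9.99998830e-01  2.20299605e-01]
 [ 0.00000000e+00  0.00000000e+00  0.00000000e+00  1.00000000e+00]]
```

View pics/w3.png

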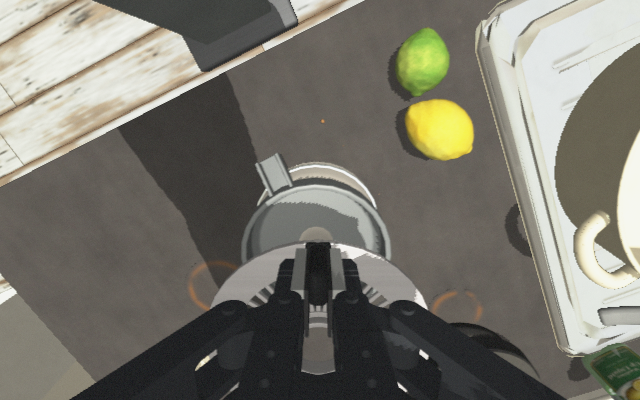

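Picture shows the strainer held level over the bowl, tab at (318,270). Now a small xy correction, then lower.

Request:
step_hand([
  [0, [-0.0026, -0.0021, 0], [0, 0, 0]],
  [0, [0, 0, 0.02], [0, 0, 0]],
  [0, [0, 0, 0.02], [0, 0, 0]],
  [0, [0, 0, 0.02], [0, 0, 0]],
  [0, [0, 0, 0.018], [0, 0, 0]],
  [0, [0, 0, 0], [0, 0, 0]],
  [0, [0, 0, 0], [0, 0, 0]],
])

```text
t: 6.35
ee_pos: [0.4517, 0.1094, 0.1441]
eef_rot: [0.0, 0.217, 0.976, -0.0]
force: [-2.4, -1.8, 3.7]
opening: 0.0077
finger_force: 59.4
```

```bash
python3 disc.py w4
```

```text
slopes [ 0.00293184 -0.00020158] 2126 0.0006639983039732877 h 0.12894856969008409
disc ((500.8232421875, 85.79495239257812), (116.6464614868164, 129.85794067382812), 159.90451049804688)
[[-9.06321843e-01  4.22587459e-01  7.45420230e-04  4.51905632e-01]
 [ 4.22587033e-01  9.06322104e-01 -6.66016833e-04  1.09594056e-01]
 [-9.57041193e-04 -2.88620680e-04 -9.99999500e-01  1.44465862e-01]
 [ 0.00000000e+00  0.00000000e+00  0.00000000e+00  1.00000000e+00]]
```

View pics/w4.png

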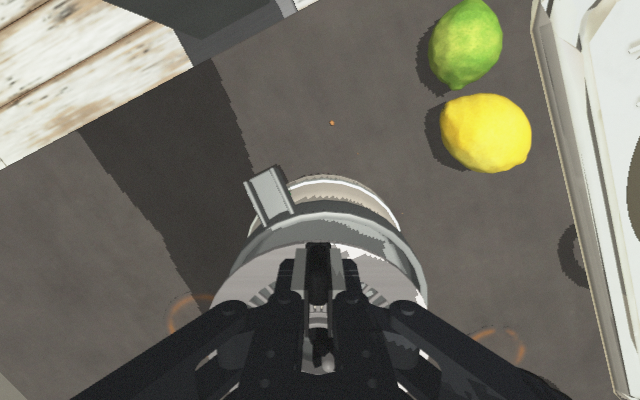

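Request:
step_hand([
  [0, [0.001, 0.0035, 0], [0, 0, 0]],
  [0, [0, 0, 0], [0, 0, 0]],
  [0, [0, 0, 0], [0, 0, 0]],
])

```text
t: 6.7
ee_pos: [0.4522, 0.1144, 0.1434]
eef_rot: [-0.0, 0.215, 0.977, 0.0]
force: [0.2, 0.2, -1.7]
opening: 0.0077
finger_force: 58.8
```

Create rel.py:
```python
from h import *
from scipy.optimize import least_squares
import sys
n=sys.argv[1]; T=pose(); im,d,p,E=cap("wrist"); np.savez(n+".npz",im=im,d=d,E=E)
C=cloud(d,p,E); Z=C[...,2]
def edge(zlo,zhi,R0,c0,xmax):
    rr=np.hypot(C[...,0]-c0[0],C[...,1]-c0[1]); m=(Z>zlo)&(Z<zhi)&(rr<R0+.012)&(rr>R0-.015)
    P=C[m][:,:2]; a=np.degrees(np.arctan2(P[:,1]-c0[1],P[:,0]-c0[0])).astype(int)//3
    r0=np.hypot(*(P-c0).T); Q=np.array([P[a==k][np.argsort(r0[a==k])[-2:]].mean(0) for k in np.unique(a) if (a==k).sum()>3])
    f=least_squares(lambda c:np.hypot(*(Q-c).T)-R0,c0,loss="soft_l1",f_scale=.001)
    return f.x,len(Q),np.abs(f.fun).mean()
h=float(sys.argv[2])
print("rim",edge(.096,.104,.066,np.array([.5005,.0907]),0))
print("disc",edge(h-.004,h+.004,.064,np.array([.5005,.089]),0)); print(T[:3,3],monitor.get_state()["force"])
```

```bash
python3 rel.py w5 .129
```

Run:
```python
from h import *
D=np.load("w1.npz"); p=eyes.camera_params("wrist"); print("pilot",ray(364.3,246.4,p,D["E"],.149))
```

```text
rim (array([0.50058671, 0.09180604]), 52, np.float64(0.00023422986659679812))
disc (array([0.50130032, 0.09122237]), 55, np.float64(0.0005271374402329202))
[0.45217736 0.11441804 0.14339772] [-0.42720987 -0.41100349 -1.32365486]
pilot [0.49937227 0.09245344 0.149     ]
```

Request:
step_hand([
  [0, [0, 0, 0.008], [0, 0, 0]],
  [0, [0, 0, 0.008], [0, 0, 0]],
  [0, [0, 0, 0.005], [0, 0, 0]],
  [0, [0, 0, 0.003], [0, 0, 0]],
  [0, [0, 0, 0.002], [0, 0, 0]],
  [0, [0, 0, 0], [0, 0, 0]],
])

```text
t: 7.35
ee_pos: [0.4521, 0.1142, 0.1178]
eef_rot: [0.0, 0.216, 0.976, 0.0]
force: [-3.8, 0.1, 3.9]
opening: 0.0077
finger_force: 59.6
```

```bash
python3 rel.py w6 .104
```

```text
rim (array([0.5004585 , 0.09182259]), 59, np.float64(0.000936502971565044))
disc (array([0.50105544, 0.09125507]), 54, np.float64(0.000695139293981528))
[0.4520704  0.11423899 0.11779776] [-4.10211897 -0.22094569  3.89015575]
```

Request:
step_hand([
  [0.03, [0, 0, 0], [0, 0, 0]],
  [0.03, [0, 0, 0], [0, 0, 0]],
  [0.03, [0, 0, 0], [0, 0, 0]],
  [0.03, [0, 0, -0.02], [0, 0, 0]],
  [0.06, [0, 0, -0.03], [0, 0, 0]],
  [0.085, [0, 0, -0.04], [0, 0, 0]],
  [0.085, [0, 0, -0.04], [0, 0, 0]],
  [0.085, [0, 0, 0], [0, 0, 0]],
])

```text
t: 8.2
ee_pos: [0.4543, 0.1141, 0.2528]
eef_rot: [0.004, 0.216, 0.976, 0.001]
force: [0.2, -0.4, 0.0]
opening: 0.0843
finger_force: 0.0
```

```bash
python3 rel.py w7 .104;  python3 - <<'E'
from h import *
D=np.load("w7.npz"); p=eyes.camera_params("wrist"); C=cloud(D["d"],p,D["E"])
m=(np.hypot(C[...,0]-.5006,C[...,1]-.0918)<.062)&(abs(C[...,2]-.104)<.008)&(np.hypot(C[...,0]-.5,C[...,1]-.0918)>.025)
P=C[m]
for _ in range(4):
    A=np.c_[P[:,:2],np.ones(len(P))]; s=np.linalg.lstsq(A,P[:,2],rcond=None)[0]; e=P[:,2]-A@s; P=P[abs(e)<.002]
print("slopes",s[:2],P[:,2].mean(),len(P)); print(pose())
cv2.imwrite("pics/w7.png",D["im"][...,::-1])
E
```

```text
rim (array([0.49965095, 0.09221222]), 120, np.float64(0.0011026828955316389))
disc (array([0.50098296, 0.09137113]), 120, np.float64(0.0005091826199261102))
[0.45429416 0.11412795 0.2527721 ] [-0.13885248  0.3902071   0.55083291]
slopes [-0.00125141  0.00192683] 0.1024766380087318 7725
[[-9.06926286e-01  4.21261301e-01  4.86082360e-03  4.53602541e-01]
 [ 4.21265913e-01  9.06937166e-01 -8.23841167e-05  1.14141336e-01]
 [-4.44316682e-03  1.97298297e-03 -9.99988183e-01  2.49982064e-01]
 [ 0.00000000e+00  0.00000000e+00  0.00000000e+00  1.00000000e+00]]
```

View pics/w7.png

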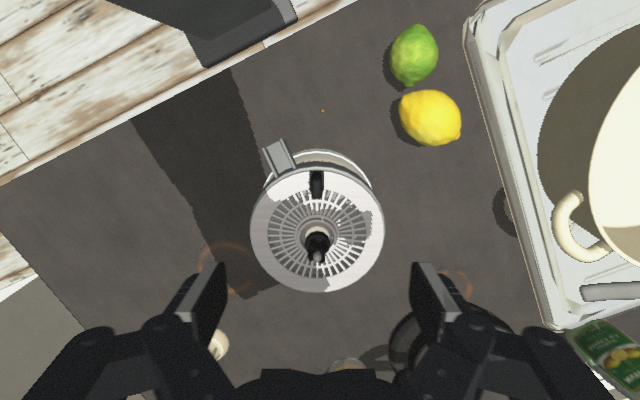

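Picture: strainer flat on the bowl and released, tab at (317,183), shaft centred in its hole at (318,243). Next: look at the cone.

Request:
step_hand([
  [0.085, [-0.0334, -0.0224, 0], [0, 0, 0]],
  [0.085, [-0.0334, -0.0224, 0], [0, 0, 0]],
  [0.085, [-0.0334, -0.0224, 0], [0, 0, 0]],
  [0.085, [-0.0334, -0.0224, 0], [0, 0, 0]],
  [0.085, [-0.0334, -0.0224, 0], [0, 0, 0]],
  [0.085, [-0.0334, -0.0224, 0], [0, 0, 0]],
  [0.085, [-0.0334, -0.0224, 0], [0, 0, 0]],
  [0.085, [0, 0, 0], [0, 0, 0]],
])

```text
t: 9.05
ee_pos: [0.5988, -0.1303, 0.2437]
eef_rot: [-0.002, 0.218, 0.976, 0.0]
force: [-0.2, -0.3, -0.4]
opening: 0.0851
finger_force: 0.0
```

Request:
step_hand([
  [0.085, [0, 0, 0], [0, 0, 0]],
])

```text
t: 9.15
ee_pos: [0.5977, -0.1269, 0.2452]
eef_rot: [-0.001, 0.216, 0.976, 0.0]
force: [-0.9, 0.6, -0.5]
opening: 0.0848
finger_force: 0.0
```

Run:
```python
from h import *
im,d,p,E=cap("wrist"); np.savez("w8.npz",im=im,d=d,E=E); C=cloud(d,p,E); Z=C[...,2]; c0=np.array([.632,-.141])
rr=np.hypot(C[...,0]-c0[0],C[...,1]-c0[1])
m=(rr<.045)&(Z>.008)&(Z<.02); print("skirt",m.sum(),cv2.minEnclosingCircle((C[m][:,:2]*1000).astype(np.float32)))
m=(rr<.04)&(Z>.01)&(Z<.08); v,u=np.nonzero(m); print("px",u.min(),u.max(),v.min(),v.max())
P=C[m]; t=P[P[:,2]>.06]; print("top",t.mean(0),P[:,2].max())
print(pose()); u0,v0=int(u.mean()),int(v.mean()); print(u0,v0)
# world-rectified views at height .05
def rect(n,c,h,S=.05,N=400):
    D=np.load(n+".npz"); E=D["E"]; g=np.linspace(-S,S,N)
    X,Y=np.meshgrid(g,g); W=np.stack([c[0]-Y,c[1]-X,np.full_like(X,h)],-1)  # up=+x,left=+y
    L=(W-E[:3,3])@E[:3,:3]; uu=p["cx"]+f(p)*L[...,0]/-L[...,2]; vv=p["cy"]-f(p)*L[...,1]/-L[...,2]
    return cv2.remap(D["im"],uu.astype(np.float32),vv.astype(np.float32),cv2.INTER_CUBIC)
a=rect("w8",[.632,-.141],.05); b=rect("w7",[.5006,.0918],.143,.025)
cv2.imwrite("pics/r8.png",np.hstack([a,b])[...,::-1])
```

```text
skirt 609 ((636.2369995117188, -147.3585968017578), 27.024566650390625)
px 295 337 179 227
top [ 0.63507411 -0.14713606  0.06545134] 0.07188178966731018
[[-9.06853599e-01  4.21441858e-01 -1.81945298e-03  5.97583230e-01]
 [ 4.21440392e-01  9.06855384e-01  1.14431438e-03 -1.26086447e-01]
 [ 2.13224271e-03  2.70934643e-04 -9.99997690e-01  2.46028131e-01]
 [ 0.00000000e+00  0.00000000e+00  0.00000000e+00  1.00000000e+00]]
315 201
```

View pics/r8.png

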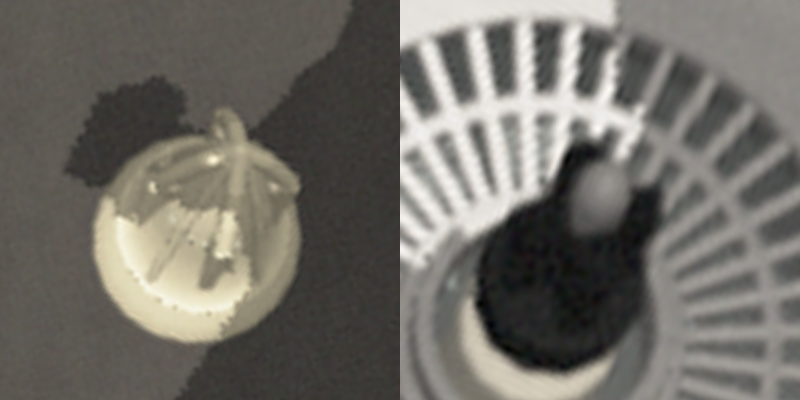

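Request:
step_hand([
  [0.085, [-0.01, -0.003, 0.03], [0, 0, 0]],
  [0.085, [-0.01, 0, 0.03], [0, 0, 0]],
  [0.085, [-0.01, 0, 0.03], [0, 0, 0]],
  [0.085, [-0.01, 0, 0.03], [0, 0, 0]],
  [0.085, [0, 0, 0], [0, 0, 0]],
  [0.085, [0, 0, 0], [0, 0, 0]],
  [0.085, [0, 0, 0], [0, 0, 0]],
])

```text
t: 9.9
ee_pos: [0.6337, -0.1457, 0.1298]
eef_rot: [0.001, 0.215, 0.977, -0.0]
force: [0.3, -0.2, 0.7]
opening: 0.085
finger_force: 0.0
```

Create fin.py:
```python
from h import *
import sys
from scipy.optimize import least_squares
T=pose(); im,d,p,E=cap("wrist"); np.savez("w9.npz",im=im,d=d,E=E); C=cloud(d,p,E); Z=C[...,2]; c0=np.array([.636,-.1475])
rr=np.hypot(C[...,0]-c0[0],C[...,1]-c0[1])
m=(rr<.04)&(Z>.003)&(Z<.02); P=C[m][:,:2]
print("skirt",m.sum(),cv2.minEnclosingCircle((P*1000).astype(np.float32)))
t=C[(rr<.03)&(Z>.064)&(Z<.08)]; print("top",t.mean(0),t[:,2].max(),len(t))
c=np.array(cv2.minEnclosingCircle((P*1000).astype(np.float32))[0])/1000
Q=C[(rr<.04)&(Z>.032)&(Z<.052)]; v=Q[:,:2]-c; a=np.degrees(np.arctan2(v[:,1],v[:,0])); R_=np.hypot(*v.T)
k=R_>.0135; print("4fold angle",np.degrees(np.angle(np.exp(4j*np.radians(a[k])).mean()))/4, k.sum())
h=np.zeros(36)
for i in range(36):
    s=(a//10).astype(int)==i-18; h[i]=R_[s].max()*1000 if s.any() else 0
print(np.c_[np.arange(-180,180,10),h.round(1)].T.tolist())
print(T)
def rect(n,c,h,S=.05,N=400):
    D=np.load(n+".npz"); E=D["E"]; g=np.linspace(-S,S,N)
    X,Y=np.meshgrid(g,g); W=np.stack([c[0]-Y,c[1]-X,np.full_like(X,h)],-1)
    L=(W-E[:3,3])@E[:3,:3]; uu=p["cx"]+f(p)*L[...,0]/-L[...,2]; vv=p["cy"]-f(p)*L[...,1]/-L[...,2]
    return cv2.remap(D["im"],uu.astype(np.float32),vv.astype(np.float32),cv2.INTER_CUBIC)
cv2.imwrite("pics/r9.png",np.hstack([rect("w9",c,.05,.04),rect("w9",c,.015,.04)])[...,::-1])
```

```bash
python3 fin.py
```

```text
skirt 1688 ((636.4600830078125, -147.6267852783203), 29.411014556884766)
top [ 0.63566152 -0.14737495  0.06727143] 0.07212987889187347 341
4fold angle -0.03802937208163473 497
[[-180.0, -170.0, -160.0, -150.0, -140.0, -130.0, -120.0, -110.0, -100.0, -90.0, -80.0, -70.0, -60.0, -50.0, -40.0, -30.0, -20.0, -10.0, 0.0, 10.0, 20.0, 30.0, 40.0, 50.0, 60.0, 70.0, 80.0, 90.0, 100.0, 110.0, 120.0, 130.0, 140.0, 150.0, 160.0, 170.0], [18.8, 0.0, 15.4, 15.6, 17.2, 15.3, 15.3, 15.4, 19.1, 18.3, 0.0, 0.0, 0.0, 0.0, 0.0, 0.0, 0.0, 18.7, 18.5, 0.0, 0.0, 0.0, 17.4, 0.0, 0.0, 0.0, 18.7, 18.7, 15.4, 15.1, 15.3, 16.9, 15.2, 15.2, 15.1, 18.7]]
[[-9.07277295e-01  4.20525750e-01  2.45039505e-03  6.33676450e-01]
 [ 4.20524557e-01  9.07280596e-01 -1.00838945e-03 -1.45688532e-01]
 [-2.64724961e-03  1.15562438e-04 -9.99996489e-01  1.29771885e-01]
 [ 0.00000000e+00  0.00000000e+00  0.00000000e+00  1.00000000e+00]]
```

Request:
step_hand([
  [0.085, [0, 0, 0], [0, 0, -0.1447]],
  [0.085, [0, 0, 0], [0, 0, -0.1447]],
  [0.085, [0, 0, 0], [0, 0, -0.1446]],
  [0.085, [-0.0027, -0.0018, 0.02], [0, 0, 0]],
  [0.085, [0, 0, 0], [0, 0, 0]],
  [0.085, [0, 0, 0], [0, 0, 0]],
])

```text
t: 10.55
ee_pos: [0.6359, -0.1477, 0.1084]
eef_rot: [0.0, 0.001, 1.0, -0.0]
force: [-0.2, -0.1, 0.4]
opening: 0.085
finger_force: 0.0
```

Request:
step_hand([
  [0.07, [0, 0, 0.03], [0, 0, 0]],
  [0.07, [0, 0, 0.03], [0, 0, 0]],
  [0.07, [0, 0, 0.015], [0, 0, 0]],
  [0.07, [0, 0, 0.003], [0, 0, 0]],
  [0.07, [0, 0, 0], [0, 0, 0]],
  [0.03, [0, 0, 0], [0, 0, 0]],
  [0.02, [0, 0, 0], [0, 0, 0]],
  [0.02, [0, 0, 0], [0, 0, 0]],
])

```text
t: 11.35
ee_pos: [0.637, -0.1484, 0.0313]
eef_rot: [0.001, 0.0, 1.0, -0.001]
force: [-0.4, 0.7, 6.0]
opening: 0.0363
finger_force: 59.9
```

Request:
step_hand([
  [0.02, [0, 0, 0], [0, 0, 0]],
  [0.02, [0, 0, 0], [0, 0, 0]],
  [0.02, [0, 0, 0], [0, 0, 0]],
  [0.02, [0, 0, 0], [0, 0, 0]],
  [0.02, [0, 0, 0], [0, 0, 0]],
])

```text
t: 11.85
ee_pos: [0.637, -0.1484, 0.0312]
eef_rot: [0.001, 0.0, 1.0, -0.001]
force: [0.6, 0.5, 6.2]
opening: 0.0366
finger_force: 60.0
```

Request:
step_hand([
  [0.02, [0, 0, -0.01], [0, 0, 0]],
  [0.02, [0, 0, -0.03], [0, 0, 0]],
  [0.02, [0, 0, -0.04], [0, 0, 0]],
  [0.02, [0, 0, -0.04], [0, 0, 0]],
  [0.02, [0, 0, -0.04], [0, 0, 0]],
  [0.02, [0, 0, -0.02], [0, 0, 0]],
  [0.02, [0, 0, 0], [0, 0, 0]],
])

```text
t: 12.55
ee_pos: [0.6374, -0.1485, 0.2143]
eef_rot: [0.003, 0.0, 1.0, -0.001]
force: [0.2, 0.2, 0.5]
opening: 0.0364
finger_force: 60.0
```

Run:
```python
from h import *
for n in ("top","side"):
    D=np.load(n+".npz"); C=cloud(D["d"],eyes.camera_params(n),D["E"]); 
    m=(C[...,2]>.12)&(C[...,0]>.58)&(C[...,0]<.8)&(C[...,1]>-.05)&(C[...,1]<.3)
    P=C[m]; i=np.argsort(P[:,0])[:200:40]; print(n,P[i].round(3).tolist())
print(pose())
```

```text
top [[0.731, 0.212, 0.163], [0.733, 0.182, 0.127], [0.734, 0.181, 0.164], [0.735, 0.161, 0.127], [0.735, 0.177, 0.167]]
side [[0.73, 0.19, 0.125], [0.731, 0.186, 0.13], [0.732, 0.22, 0.146], [0.733, 0.183, 0.148], [0.733, 0.197, 0.125]]
[[-9.99980856e-01  7.72817859e-04  6.13932236e-03  6.37446883e-01]
 [ 7.56343027e-04  9.99996108e-01 -2.68536230e-03 -1.48542901e-01]
 [-6.14137376e-03 -2.68066745e-03 -9.99977549e-01  2.14321497e-01]
 [ 0.00000000e+00  0.00000000e+00  0.00000000e+00  1.00000000e+00]]
```

Kettle is clear. Move so that the camera looks straight down on the shaft, with the cone beyond it.

Request:
step_hand([
  [0.02, [0.0077, 0.0343, 0], [0, 0, 0]],
  [0.02, [0.0077, 0.0343, 0], [0, 0, 0]],
  [0.02, [0.0077, 0.0343, 0], [0, 0, 0]],
  [0.02, [0.0077, 0.0343, 0], [0, 0, 0]],
  [0.02, [0.0077, 0.0343, 0], [0, 0, 0]],
  [0.02, [0.0077, 0.0343, 0], [0, 0, 0]],
  [0.02, [0.0077, 0.0343, 0.01], [0, 0, 0]],
  [0.02, [0, 0, 0], [0, 0, 0]],
])

```text
t: 13.35
ee_pos: [0.58, 0.096, 0.1971]
eef_rot: [-0.002, -0.002, 1.0, 0.001]
force: [-0.1, 0.9, -0.7]
opening: 0.0363
finger_force: 60.2
```

Request:
step_hand([
  [0.02, [0, 0, 0], [0, 0, 0]],
  [0.02, [0, 0, 0], [0, 0, 0]],
])

```text
t: 13.55
ee_pos: [0.5821, 0.0916, 0.1989]
eef_rot: [-0.0, 0.001, 1.0, -0.0]
force: [-0.6, -0.3, -0.3]
opening: 0.0364
finger_force: 60.2
```

Run:
```python
from h import *
T=pose(); im,d,p,E=cap("wrist"); np.savez("w10.npz",im=im,d=d,E=E); C=cloud(d,p,E); Z=C[...,2]; c=np.array([.5006,.0918])
rr=np.hypot(C[...,0]-c[0],C[...,1]-c[1]); m=(rr<.02)&(Z>.134)&(Z<.147); P=C[m]; print(len(P),P[:,:2].min(0),P[:,:2].max(0),(P[:,:2].min(0)+P[:,:2].max(0))/2)
t=C[(rr<.02)&(Z>.1465)&(Z<.156)]; print("pilot",t.mean(0),t[:,2].max() if len(t) else 0,len(t))
b=t[:,:2].mean(0) if len(t) else c
v=P[:,:2]-b; k=np.hypot(*v.T)>.005; print("angle",np.degrees(np.angle(np.exp(4j*np.arctan2(v[k,1],v[k,0])).mean()))/4,k.sum())
def rect(n,c,h,S=.05,N=400):
    g=np.linspace(-S,S,N)
    X,Y=np.meshgrid(g,g); W=np.stack([c[0]-Y,c[1]-X,np.full_like(X,h)],-1)
    L=(W-E[:3,3])@E[:3,:3]; uu=p["cx"]+f(p)*L[...,0]/-L[...,2]; vv=p["cy"]-f(p)*L[...,1]/-L[...,2]
    return cv2.remap(im,uu.astype(np.float32),vv.astype(np.float32),cv2.INTER_CUBIC)
cv2.imwrite("pics/r10.png",np.hstack([rect("w",c,.143,.02),cv2.resize(im,(400,250)).__class__((400,400,3),np.uint8) if 0 else np.vstack([cv2.resize(im,(400,250)),np.zeros((150,400,3),np.uint8)])])[...,::-1]); print(T)
```

```text
388 [0.49169206 0.08324479] [0.50904285 0.10101416] [0.50036746 0.09212948]
pilot [0.50046247 0.09190545 0.14881576] 0.15059716795904587 129
angle 8.239323606608101 273
[[-9.99999048e-01  1.27862848e-03 -5.18085826e-04  5.82145442e-01]
 [ 1.27868261e-03  9.99999177e-01 -1.04168363e-04  9.16089734e-02]
 [ 5.17952207e-04 -1.04830731e-04 -9.99999860e-01  1.98889500e-01]
 [ 0.00000000e+00  0.00000000e+00  0.00000000e+00  1.00000000e+00]]
```

View pics/r10.png

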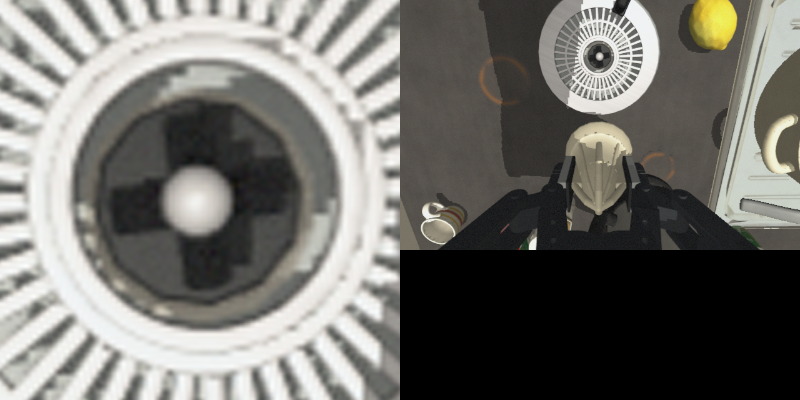

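Left: spline arms run from (115,210) to (290,180) and (188,110) to (205,285), so about 8° anticlockwise of world axes; pilot at centre. Right: cone upright in the gripper. Now turn the cone to match and bring it over the shaft.

Request:
step_hand([
  [0.02, [0.02, 0, 0], [0, 0, 0]],
  [0.02, [0.02, 0, 0], [0, 0, 0]],
  [0.02, [0.02, 0, 0], [0, 0, 0]],
  [0.02, [0.021, 0, 0], [0, 0, 0]],
  [0.02, [0, 0, 0], [0, 0, -0.141]],
  [0.02, [0, 0, 0], [0, 0, 0]],
  [0.02, [0, 0, 0], [0, 0, 0]],
  [0.02, [0, 0, 0], [0, 0, 0]],
])

```text
t: 14.4
ee_pos: [0.5016, 0.0919, 0.1993]
eef_rot: [0.0, -0.068, 0.998, 0.0]
force: [0.4, 0.5, -0.8]
opening: 0.0364
finger_force: 60.2
```

Run:
```python
from h import *
T=pose(); print(T)
im,d,p,E=cap("wrist"); C=cloud(d,p,E); L=(C-T[:3,3])@T[:3,:3]
m=(np.hypot(L[...,0],L[...,1])<.04)&(L[...,2]>.017)&(L[...,2]<.033); P=L[m]
print("skirt",len(P),P.min(0),P.max(0))
t=L[(abs(L[...,0])<.012)&(abs(L[...,1])<.012)&(L[...,2]<-.034)&(L[...,2]>-.046)]; print("apex",len(t),t.mean(0) if len(t) else 0, t[:,2].min() if len(t) else 0)
from scipy.optimize import least_squares
a=np.arctan2(P[:,1],P[:,0]).round(1); rr=np.hypot(P[:,0],P[:,1]); Q=np.array([P[a==k][rr[a==k].argmax(),:2] for k in np.unique(a) if (a==k).sum()>5])
s=least_squares(lambda c:np.hypot(*(Q-c).T)-.030,[0,0],loss="soft_l1",f_scale=.001); print(s.x,len(Q),abs(s.fun).mean())
```

```text
[[-9.90674974e-01 -1.36246447e-01  4.84439807e-05  5.01553114e-01]
 [-1.36246444e-01  9.90674973e-01  6.26328284e-05  9.19341756e-02]
 [-5.65257396e-05  5.54484556e-05 -9.99999997e-01  1.99277572e-01]
 [ 0.00000000e+00  0.00000000e+00  0.00000000e+00  1.00000000e+00]]
skirt 2598 [-0.00123773 -0.02997008  0.01700271] [0.02986787 0.02847491 0.03257722]
apex 836 [ 0.00188205 -0.00051905 -0.0365688 ] -0.04144870856459672
[-0.00054432 -0.00041918] 31 0.00025439545404540233
```

Request:
step_hand([
  [0.02, [0.0014, 0.0005, 0.01], [0, 0, 0]],
  [0.02, [0, 0, 0.012], [0, 0, 0]],
  [0.02, [0, 0, 0.008], [0, 0, 0]],
  [0.02, [0, 0, 0.004], [0, 0, 0]],
  [0.02, [0, 0, 0], [0, 0, 0]],
])

```text
t: 14.95
ee_pos: [0.4992, 0.0927, 0.1643]
eef_rot: [-0.001, -0.07, 0.998, 0.0]
force: [0.1, -0.4, -0.1]
opening: 0.0365
finger_force: 60.2
```

Request:
step_hand([
  [0.02, [0, 0, 0.003], [0, 0, 0]],
  [0.02, [0, 0, 0.003], [0, 0, 0]],
  [0.02, [0, 0, 0.003], [0, 0, 0]],
  [0.02, [0, 0, 0], [0, 0, 0]],
])

```text
t: 15.35
ee_pos: [0.4995, 0.0927, 0.1559]
eef_rot: [-0.0, -0.07, 0.998, 0.0]
force: [-0.1, -0.2, -0.4]
opening: 0.0361
finger_force: 60.2
```

Request:
step_hand([
  [0.02, [0, 0, 0.003], [0, 0, 0]],
  [0.02, [0, 0, 0.003], [0, 0, 0]],
  [0.02, [0, 0, 0.003], [0, 0, 0]],
  [0.02, [0, 0, 0.002], [0, 0, 0]],
  [0.02, [0, 0, 0], [0, 0, 0]],
  [0.02, [0, 0, 0], [0, 0, 0]],
])

```text
t: 15.95
ee_pos: [0.4997, 0.0927, 0.1453]
eef_rot: [0.0, -0.07, 0.998, 0.0]
force: [-0.6, 0.3, -0.6]
opening: 0.0363
finger_force: 60.2
```

Request:
step_hand([
  [0.02, [0, 0, 0.002], [0, 0, 0]],
  [0.02, [0, 0, 0.001], [0, 0, 0]],
  [0.02, [0, 0, 0], [0, 0, 0]],
  [0.02, [0, 0, 0], [0, 0, 0]],
])

```text
t: 16.35
ee_pos: [0.5, 0.0926, 0.1428]
eef_rot: [0.0, -0.07, 0.998, -0.0]
force: [0.6, 0.7, 4.5]
opening: 0.0362
finger_force: 60.5
```

Request:
step_hand([
  [0.02, [0, 0, 0.002], [0, 0, 0]],
  [0.02, [0, 0, 0.002], [0, 0, 0]],
  [0.02, [0, 0, 0], [0, 0, 0]],
  [0.02, [0, 0, 0], [0, 0, 0]],
])

```text
t: 16.75
ee_pos: [0.5001, 0.0926, 0.1389]
eef_rot: [0.001, -0.07, 0.998, -0.0]
force: [-0.7, -0.2, 7.5]
opening: 0.0361
finger_force: 60.8
```

Request:
step_hand([
  [0.02, [0, 0, 0.001], [0, 0, 0]],
  [0.02, [0, 0, 0.001], [0, 0, 0]],
  [0.02, [0, 0, 0.0005], [0, 0, 0]],
  [0.02, [0, 0, 0], [0, 0, 0]],
  [0.02, [0, 0, 0], [0, 0, 0]],
])

```text
t: 17.25
ee_pos: [0.5002, 0.0927, 0.1374]
eef_rot: [0.001, -0.07, 0.998, -0.0]
force: [-4.1, 0.3, 14.3]
opening: 0.0362
finger_force: 61.7
```

Request:
step_hand([
  [0.02, [0, 0, 0], [0, 0, 0]],
  [0.02, [0, 0, 0], [0, 0, 0]],
  [0.02, [0, 0, 0], [0, 0, 0]],
  [0.02, [0, 0, 0], [0, 0, 0]],
])

```text
t: 17.65
ee_pos: [0.5003, 0.0927, 0.1374]
eef_rot: [0.001, -0.07, 0.998, -0.0]
force: [-3.8, -0.1, 15.7]
opening: 0.0363
finger_force: 61.7
```

```bash
python3 rel.py w11 .104; python3 -c "
from workcell import r, eyes, monitor
print(r.sign_off())"
```

```text
rim (array([0.50036086, 0.09197103]), 98, np.float64(0.0009894362361378168))
disc (array([0.5011252, 0.091193 ]), 98, np.float64(0.0005032990606560434))
[0.50025093 0.09265283 0.13744173] [-4.60703103  0.07165961 14.78738627]
the job is handed in; nothing more can be done
None
```

The juicer is back together and handed in at about 17.7 s: the strainer is flat on the bowl, and the cone went onto the splines with no resistance. It is still gripped and pressed to the shaft's stop at about 15 N. The hand-in returned no verdict.

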